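# Load the charged recorder into the test case and clamp it

### The job

Pull the yellow dust plug out of the blue test case and put it in the orange tray, then take the charged recorder (green) from the dock and slide it fully home into the case. Turn the black torque-limiting knob clockwise to swing the red clamp over the recorder's flange until the knob slips, then stop within an eighth of a turn of slipping and let go. Leave the red recorder in the dock and the other things on the bench alone.

Things in the scene. Friction and masses are not known exactly. Their poses are not given: they have to be found in the camera images.
- station: Clamp station fixed to the bench: dark steel base plate 90 x 190 x 10 mm (x, y, z) carrying a blue square case 56 x 56 mm, its mouth 90 mm above the bench, centred at y = -40 mm, and a steel post 32 mm diameter for the clamp, centred at y = +45 mm. Origin: centre of the plate's underside. The knob on the post is the tallest thing here, 152.5 mm: carry things clear over it.
- case_mouth (a point): Centre of the case's mouth, on the case's top face, axes as the station's (z up). The bore is round, 25.6 mm diameter, 78 mm deep, with a 2 mm chamfer at the mouth. At the start the plug sits in it. The recorder is home when its flange rests on this face.
- plug: Yellow plastic dust plug, 60 mm tall, 60 g: foot 21 mm diameter x 14 mm (sits loose in the bore), collar 40 mm diameter x 5 mm (rests on the case), round grip 18 mm diameter x 41 mm (19 to 60 mm above the foot) to take from above. Origin: centre of the foot, z up.
- plug_collar (a point): Centre of the plug's collar, on the plug's axis 16.5 mm above its foot.
- dock: Fixed grey charging dock, block 150 x 75 x 78 mm (x, y, z), with two round sockets 27 mm diameter, 76.5 mm deep, at x = -36 and +36 mm. Origin: centre of its underside. The recorders' flanges rest on its top, 78 mm above the bench. Which recorder is in which socket varies, and the dock may be to the left or the right of the station.
- recorder_green: Recorder, 131 mm tall, 180 g, standing upright in one of the dock's two sockets. Steel barrel 24 mm diameter and 75 mm long (foot chamfered 3 x 4 mm), then a coloured flange 42 mm diameter and 6 mm thick (75 to 81 mm above the foot), then a coloured round stem 17 mm diameter, 50 mm tall (81 to 131 mm above the foot) to grip by from above. Origin: centre of the foot, z up along the barrel. Flange and stem are green: this is the charged one to load.
- recorder_green_seat (a point): Centre of the underside of the green recorder's flange, 75 mm above its foot.
- recorder_red: Recorder, 131 mm tall, 180 g, standing upright in one of the dock's two sockets. Steel barrel 24 mm diameter and 75 mm long (foot chamfered 3 x 4 mm), then a coloured flange 42 mm diameter and 6 mm thick (75 to 81 mm above the foot), then a coloured round stem 17 mm diameter, 50 mm tall (81 to 131 mm above the foot) to grip by from above. Origin: centre of the foot, z up along the barrel. Flange and stem are red: leave it in the dock.
- tray: Fixed open orange tray 170 x 130 x 35 mm (x, y, z), walls and floor about 4 to 5 mm. Origin: centre of its underside. It lies on the other side of the station from the dock.
- clamp (a joint): Angle of the red swing clamp in rad: 0 fully open, 1.0 against its stop, with the arm across the recorder's flange and beside its stem. It grows as the clamp turns clockwise seen from above and starts between 0 and 0.3. It takes about 0.03 N m to turn and stays where it is left.
- clamp_tip (a point): Middle of the outer end of the red clamp arm, which is 98 mm long from the post's axis, 13 mm wide and 7 mm thick; its underside lies 100 mm and its top 107 mm above the bench (the seated recorder's flange top is at 96 mm, so an unseated recorder blocks it).
- knob (a joint): How far the black knob has slipped on the clamp beneath it, in rad, clockwise seen from above: 0 at the start. The knob drives the clamp through a friction clutch: they turn together until the clamp meets its stop, and then the knob slips round alone at a steady 0.14 N m with the clamp staying put. Two white marks, on the knob's foot and on the steel collar under it, line up until it slips.
- knob_grip (a point): Point on the knob's vertical axis at the height to grip, 140.5 mm above the bench, turning with the knob. The black knob is an upright bar 40 mm long along this point's x, 14 mm thick along its y (take it across the y faces from above), its top 152.5 mm above the bench, over a disc of 42 mm diameter whose top is 114.5 mm above the bench. Its axis is the post's axis. The whole turn needed is 0.7 to 1.0 rad to the stop, then a little more to slip.
- ear_defenders: Red and black ear defenders lying flat on the bench, about 170 x 190 mm and 30 mm high, beyond the station. Leave alone.
- oil_bottle: Black bottle, 60 mm diameter, 150 mm tall. Leave alone.
- rinse_bottle: Clear bottle with a white cap and label, 68 mm diameter, 140 mm tall. Leave alone.
- parts_box: Cardboard box 90 x 130 x 45 mm. Leave alone.
- spanner: Steel spanner lying flat. Leave alone.
- tape_roll: Roll of black tape, 80 mm diameter, 25 mm high, flat on the bench near the robot. Leave alone.
- screwdriver: Screwdriver lying flat at the left. Leave alone.
There are look-alikes about, which are no part of the job. There is more than one size of the recorder_green; the one meant has the size given above.

How it is judged:
By the outcome, as a careful person would: the job done as asked, in the order asked, and still so for the second after the job is handed in, with the robot touching nothing.
It also fails if it takes over 72 s, if anything falls off the work surface, if the arm or the gripper's body presses on something with over 40 N, if the wrist force passes 120 N, or if a joint passes its speed limit or range.

### The arm

A 6-joint arm with a two-finger parallel gripper is mounted at the origin on the work surface. World frame = base frame: x ahead of the robot, y to its left, z up, the work surface at z = 0. Lengths are in mm, angles in rad, forces in N, time in s.
With the tool pointing down it reaches from about 375 to 900 mm from the base axis. Payload 3.1 kg.
Tool frame: the origin (TCP) lies midway between the tips of the shut fingers; the grasp point (between the pads) lies 19 mm behind it; z points along the fingers, y is the line along which they close (so a half turn about z gives the same grasp; the last joint's range is limited). The gripper opens to 87 mm and grips with 3 to 60 N. Pads are 19 mm wide; open, the fingers measure 117 mm over their backs; the gripper's body (75 mm by 190 mm) begins 51 mm behind the grasp point.
Start: joints at [1.127, 0.527, 1.433, -0, 1.181, -0.178], TCP at [164.135, 603.039, 189.148] pointing down, gripper open.
Joint ranges: [-3.08, 3.08], [-0.75, 2.2], [0.22, 2.44], [-1.43, 4.57], [0, 2.65], [-2.85, 2.85]. Speed limits (rad/s): [2.79, 2.79, 3.14, 3.14, 3.14, 3.14].

### API

Orientations are given as a unit quaternion [w, x, y, z].
In Python, from workcell import * gives the robot as it stands.
- The arm moves only by the shell command python3 -m jog 'ROWS'. ROWS is JSON, a list of rows, each a list of 7 numbers: the opening, from 0 (shut) to 1 (fully open), then the shift along the tool's x, y, z in mm, then the turn, a rotation vector about the tool's x, y, z in degrees. A call has 1 to 8 rows; each row is the pose to reach, as a shift and turn from the pose commanded when the call began, along the tool's axes at that moment; what a row does not reach only later rows make up. A row lasts 1/10 s, in which the tool goes at most 50 mm and 8.59 degrees, less where a joint would pass 70% of its speed; a pose out of reach is approached as far as the arm can. A call with a gripper value outside its range is refused whole. The fingers move at their own pace and stop on an object; the grip force is fixed at half the most. Time passes only in rows, so rows that repeat a pose let the fingers close. It gives the time, the measured TCP pose, the force, the opening and the grip force at its end, in the units of the state.
- read_state(): the state, without advancing time (a new reading comes with each control period).
- snapshot(name): name is "side" or "top" or "wrist"; returns a dict with "img" (420x560x3 uint8, red, green, blue), "camera_matrix" (3x3 intrinsics, pixels), "eye" and "attitude" of the camera in the world. Camera axes: x right, y down, z forward; pixel columns grow to the right and rows downward; lengths in mm; the calibration is good to about 2 mm. A picture is of the moment at which its call begins. There is no depth.
- finish_job(): hands the job in; it is judged then, once.
The state is a dict: "time_s": time; "joints": joint angles; "joint_vel": joint speeds; "joint_efforts": joint torques, N m; "eef_pos": TCP position; "ee_rot": TCP orientation; "ft_force": force on the tool from outside, world axes, zero at the start; "moment": the same for the moment, N m; "grip_width": finger opening in mm; "finger_force": force on a finger pad.
Only numpy, scipy, OpenCV 4.12 (cv2) and the standard library are available. Lean on these libraries where they do the work, as an engineer would, in place of code of your own. Each camera call takes 0.05 s, during which the arm holds its last target. There are 200 camera calls.

## Working session

There is one attempt and no reset: what is moved stays moved. The work goes in short steps, Python scripts to look and compute and a shell command to move; the robot and the scene stay as the last step left them, time stands still between calls to the robot, and variables do not carry over. Pictures are saved under pics/ and viewed, at most 10 in all, crops included, and the job is handed in when it is done.

```bash
mkdir -p pics; cat > h.py <<'E'
from workcell import *
import numpy as np, cv2
def snap(n,f=None):
    s=snapshot(n)
    if f: cv2.imwrite('pics/'+f+'.png',s['img'][:,:,::-1])
    return s
E
python3 - <<'E'
from h import *
for n in("top","side"):
    s=snap(n,n+"0"); print(n,np.round(s['camera_matrix'],1).tolist(),s['eye'],s['attitude'])
s=read_state();print({k:np.round(v,3).tolist() for k,v in s.items()})
E
```

```text
top [[464.4, 0.0, 284.6], [0.0, 464.4, 206.3], [0.0, 0.0, 1.0]] [ 276.94305482   28.470718   1384.80734863] [-0.08430593  0.71865199 -0.68585639  0.07767133]
side [[412.4, 0.0, 278.0], [0.0, 412.4, 202.2], [0.0, 0.0, 1.0]] [ 459.82539975 -836.60710371 1140.36384317] [-0.34275181  0.93808172 -0.04498643  0.02236314]
{'time_s': 0.1, 'joints': [1.127, 0.528, 1.434, 0.0, 1.181, -0.178], 'joint_vel': [-0.0, -0.001, -0.002, -0.0, 0.002, -0.001], 'joint_efforts': [-0.0, -44.098, -17.715, 0.064, 0.053, -0.0], 'eef_pos': [163.816, 602.391, 188.267], 'ee_rot': [-0.0, 0.133, 0.991, -0.001], 'ft_force': [-0.292, 0.21, 0.431], 'moment': [0.014, -0.057, 0.008], 'finger_force': 0.0, 'grip_width': 87.248}
```

View pics/top0.png

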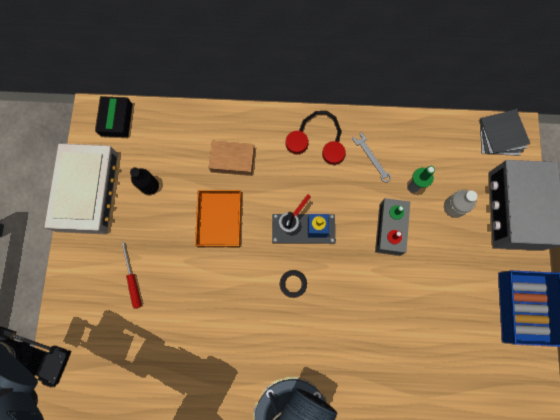

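View pics/side0.png

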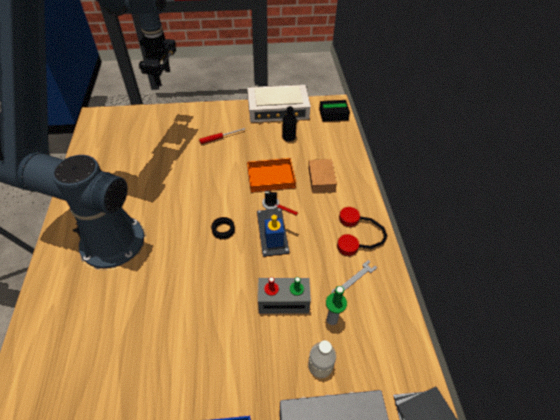

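Top view: the green candidates are the dock recorder at (397,212), the larger free-standing green one at (424,176) and the green stripe on the black box at (112,113). The dock's (397,212) fits the description. The only plug candidate is the yellow one at (319,223), in the blue case. The knob is at (289,223), the red clamp tip at (307,198) and the tray at (219,219). The red things to avoid are the recorder at (395,237) and the ear defenders.

```bash
cat >> h.py <<'E'
from scipy.spatial.transform import Rotation as R
def ray(s,px):
    K=s['camera_matrix'];q=np.array(s['attitude']);r=R.from_quat(np.r_[q[1:],q[0]])
    d=r.apply(np.linalg.inv(K)@[px[0],px[1],1.]); return np.array(s['eye']),d
def onz(s,px,z):
    o,d=ray(s,px); return np.round(o+d*(z-o[2])/d[2],1)
def pix(s,P):
    q=np.array(s['attitude']);r=R.from_quat(np.r_[q[1:],q[0]])
    c=s['camera_matrix']@r.inv().apply(np.array(P,float)-s['eye']); return c[:2]/c[2]
def tri(a,b):
    (o,d),(p,e)=a,b; t=np.linalg.lstsq(np.c_[d,-e],p-o,rcond=None)[0]
    return np.round((o+t[0]*d+p+t[1]*e)/2,1), np.round(np.linalg.norm(o+t[0]*d-p-t[1]*e),1)
H={'green':(45,80),'yellow':(23,34),'blue':(105,130),'orange':(5,15),'red':(174,184)}
def blobs(s,c,amin=15,box=None,vmin=70):
    h=cv2.cvtColor(s['img'],cv2.COLOR_RGB2HSV); lo,hi=H[c]
    hh=h[...,0].astype(int); m=((hh>=lo)&(hh<=hi)) if c!='red' else ((hh>=lo)|(hh<4))
    m=(m&(h[...,1]>140)&(h[...,2]>vmin)).astype(np.uint8)
    if box: z=np.zeros_like(m); z[box[1]:box[3],box[0]:box[2]]=1; m*=z
    n,l,st,ce=cv2.connectedComponentsWithStats(m)
    return [(st[i,:5].tolist(),ce[i].round(1).tolist()) for i in range(1,n) if st[i,4]>=amin],l
E
python3 - <<'E'
from h import *
t=snap("top")
for c in H: print(c,blobs(t,c,15,(190,90,450,260))[0])
for n,px,z in[('green',(397,212),84),('red',(395,237),84),('plug',(319,224),110),('knob',(289,223),130),('tip',(307.5,197.5),107),('tray',(219,219),35)]: print(n,onz(t,px,z))
a=cv2.resize(t['img'][170:260,260:450],None,fx=4,fy=4,interpolation=cv2.INTER_CUBIC)
cv2.imwrite('pics/crop.png',a[:,:,::-1])
E
```

```text
green [([413, 168, 20, 19, 214], [421.6, 178.3]), ([390, 206, 14, 13, 103], [395.7, 212.6])]
yellow [([312, 217, 14, 13, 138], [318.4, 222.8])]
blue [([309, 215, 20, 19, 177], [318.2, 225.5])]
orange [([285, 130, 24, 25, 92], [296.1, 142.9]), ([322, 140, 24, 25, 85], [333.2, 152.7]), ([209, 142, 45, 33, 675], [231.9, 158.3]), ([195, 189, 47, 59, 2654], [218.3, 218.1]), ([293, 194, 18, 20, 55], [302.7, 203.0])]
red [([286, 130, 22, 23, 377], [296.6, 141.5]), ([323, 141, 22, 23, 383], [333.6, 152.2]), ([293, 195, 17, 22, 80], [300.7, 205.8]), ([387, 230, 15, 14, 136], [393.7, 236.9])]
green [ 578.7 -274.6   84. ]
red [ 505.9 -268.4   84. ]
plug [528.2 -50.8 110. ]
knob [523.2  33.  130. ]
tip [603.8 -16.1 107. ]
tray [544.3 241.4  35. ]
```

View pics/crop.png

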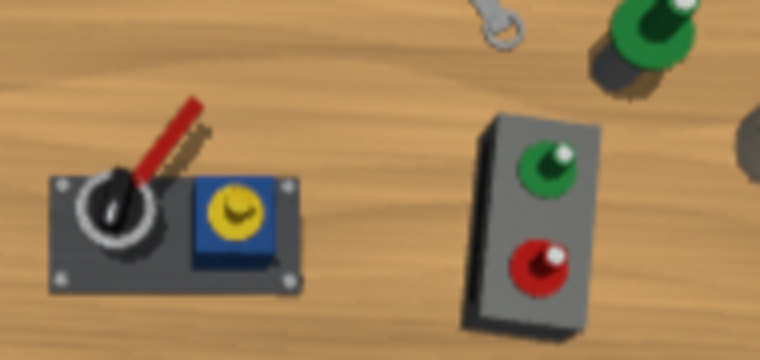

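The crop confirms the choices: plug in the blue case, and the smaller green recorder in the dock's far socket. The larger green one stands outside the dock. Moving towards the plug.

```bash
python3 -m jog '[[1,-35,-36,-20,0,0,-7],[1,-70,-71,-25,0,0,-15.3],[1,-105,-107,-30,0,0,-15.3],[1,-140,-143,-32,0,0,-15.3],[1,-175,-179,-32,0,0,-15.3],[1,-210,-214,-32,0,0,-15.3],[1,-245,-250,-32,0,0,-15.3],[1,-280,-286,-32,0,0,-15.3]]'
```

```text
time_s: 0.95
eef_pos: [357.3, 256.0, 221.2]
ee_rot: [0.0, -0.001, 1.0, 0.0]
ft_force: [-0.4, 0.9, 0.2]
grip_width: 86.7
finger_force: 0.0
```

```bash
python3 -m jog '[[0.6,-24,-43,-10,0,0,0],[0.6,-48,-86,-10,0,0,0],[0.6,-72,-129,-10,0,0,0],[0.6,-96,-172,-10,0,0,0],[0.6,-120,-215,-10,0,0,0],[0.6,-144,-258,-10,0,0,0],[0.6,-168,-304,-10,0,0,0],[0.6,-168,-304,-10,0,0,0]]'
python3 - <<'E'
from h import *
s=snap("wrist","w1"); print(s['eye'],s['attitude'],s['camera_matrix'][0]);print(blobs(s,'yellow',40)[0],pix(s,(528,-51,136)))
E
```

```text
time_s: 1.75
eef_pos: [528.9, -51.9, 231.1]
ee_rot: [0.002, 0.002, 1.0, -0.002]
ft_force: [-0.4, 1.2, -0.2]
grip_width: 52.2
finger_force: 0.0
[454.33591079 -50.10437313 426.53078411] [0.09900239 0.70146126 0.6993049  0.09551585] [317.04687871   0.         280.72286755]
[([265, 180, 35, 36, 886], [282.5, 197.0])] [281.43597873 199.89793252]
```

View pics/w1.png

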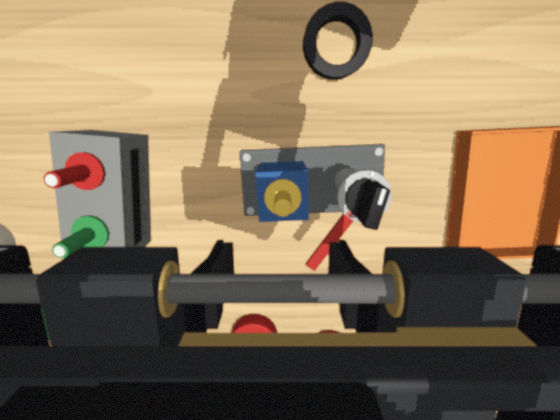

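Wrist view: plug collar at (282,197), knob at (367,197), clamp tip at (312,265), green flange at (87,235), red flange at (85,171).

```bash
python3 - <<'E'
from h import *
s=snap("wrist")
t=snap("top")
for n,c,box,z in[('plug','yellow',(255,170,310,225),95),('red','red',(64,145,110,190),84),('green','green',(64,208,110,252),84)]:
    b,l=blobs(s,c,40,box); i=np.argmax([x[0][4] for x in b])
    st,ce=b[i]; lab=l[int(ce[1]),int(ce[0])]
    cn=max(cv2.findContours((l==lab).astype(np.uint8),0,1)[0],key=cv2.contourArea)
    h=cv2.minEnclosingCircle(cv2.convexHull(cn)); print(n,st,h,onz(s,h[0],z))
for n,px,z in[('stationTL',(378,151),10),('BL',(247,156),10),('knobmarkwhite',(382,197),130),('red socket',(85,170),84),('green socket',(88,234),84)]: print(n,onz(s,px,z))
def crop(im,x0,y0,x1,y1,f):return cv2.resize(im[y0:y1,x0:x1],(560,400),interpolation=cv2.INTER_CUBIC)
a=np.hstack([crop(s['img'],330,160,410,217,7)]);b=crop(s['img'],40,140,180,240,4)
cv2.imwrite('pics/k.png',np.vstack([cv2.resize(a,(420,300)),cv2.resize(b,(420,300))])[:,:,::-1])
E
```

```text
plug [263, 183, 34, 35, 895] ((279.5, 209.5), 349.30010986328125) [546.4 -50.2  95. ]
red [64, 155, 38, 35, 1101] ((80.96511840820312, 173.68605041503906), 20.391786575317383) [ 508.5 -266.3   84. ]
green [64, 230, 29, 22, 288] ((78.5, 242.5), 15.953156471252441) [ 588.7 -283.    84. ]
stationTL [491.9  77.3  10. ]
BL [497.9 -92.8  10. ]
knobmarkwhite [524.3  48.5 130. ]
red socket [ 504.5 -261.2   84. ]
green socket [ 578.3 -270.3   84. ]
```

View pics/k.png

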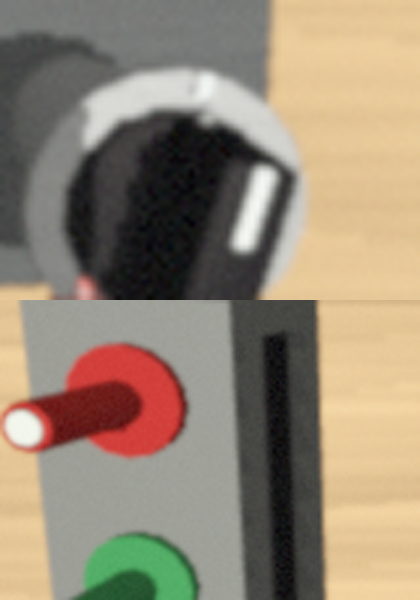

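```bash
python3 - <<'E'
from h import *
s=snap("wrist")
b,l=blobs(s,'yellow',40,(240,160,330,240)); print(b, read_state()['eef_pos'])
x,y,w,h,_=max(b,key=lambda q:q[0][4])[0]; print(onz(s,(x+w/2-.5,y+h/2-.5),95))
E
```

```text
[([259, 185, 35, 36, 889], [276.1, 202.0])] [524.05697067 -45.04594807 230.7151033 ]
[535.8 -50.3  95. ]
```

```bash
python3 -m jog '[[0.6,0,0,0,0,0,0],[0.6,0,0,0,0,0,0],[0.6,0,0,0,0,0,0]]';python3 - <<'E'
from h import *
print(read_state()['joint_vel'])
for i in range(2):
    s=snap("wrist"); print(read_state()['eef_pos'],s['eye'])
    b,l=blobs(s,'yellow',40,(240,160,330,240))
    x,y,w,h,_=max(b,key=lambda q:q[0][4])[0]; print(onz(s,(x+w/2-.5,y+h/2-.5),95))
b=blobs(s,'green',40,(30,190,130,260))[0];print(b)
E
```

```text
time_s: 2.25
eef_pos: [524.9, -45.0, 231.4]
ee_rot: [0.0, -0.001, 1.0, 0.0]
ft_force: [-0.1, -0.0, -0.3]
grip_width: 52.2
finger_force: 0.0
[-0.00501486  0.00262839 -0.00584731  0.00036106 -0.00057591 -0.00182172]
[524.97759511 -45.19191621 231.33956747] [451.04246593 -44.33722257 427.04914902]
[535.7 -50.1  95. ]
[525.09084239 -45.37344859 231.34144705] [451.13910658 -44.50833542 427.03941417]
[535.8 -49.8  95. ]
[([56, 229, 33, 26, 340], [73.1, 241.0])]
```

```bash
python3 - <<'E'
from h import *
s=snap("wrist");t=snap("top");e=snap("side")
for P in[(528,-51),(532,-50),(536,-50)]:
    for n,c in(('w',s),('t',t),('s',e)): print(P,n,'collar',pix(c,(*P,95)).round(1),'griptop',pix(c,(*P,136)).round(1))
for n,c in(('w',s),('t',t),('s',e)): print(n,blobs(c,'yellow',10,None if n!='t' else (290,200,340,250))[0][:5],blobs(c,'blue',60)[0][:6])
im=[(s['img'],(230,150)),(t['img'],(285,190)),(e['img'],(240,200))]
a=[cv2.resize(i[y:y+w,x:x+w],(260,260),interpolation=2) for (i,(x,y)),w in zip(im,(100,64,64))]
cv2.imwrite('pics/c3.png',np.hstack(a)[:,:,::-1])
E
```

```text
(528, -51) w collar [275.1 194.3] griptop [274.2 204.1]
(528, -51) t collar [318.7 225.1] griptop [319.7 222.3]
(528, -51) s collar [271.  224.9] griptop [271.  216.9]
(532, -50) w collar [276. 198.] griptop [275.3 208.1]
(532, -50) t collar [318.4 223.7] griptop [319.4 220.8]
(532, -50) s collar [272.2 224.5] griptop [272.2 216.5]
(536, -50) w collar [276.  201.6] griptop [275.3 212.2]
(536, -50) t collar [318.4 222.3] griptop [319.4 219.4]
(536, -50) s collar [273.5 224.4] griptop [273.5 216.4]
w [([259, 184, 35, 36, 882], [275.9, 201.0])] [([250, 166, 52, 58, 1433], [275.6, 189.1])]
t [] [([510, 271, 50, 76, 1148], [529.5, 306.9])]
s [] [([15, 54, 29, 25, 120], [31.9, 66.7]), ([2, 86, 70, 40, 668], [41.1, 110.4]), ([265, 219, 18, 28, 185], [274.0, 234.3]), ([217, 417, 33, 3, 65], [236.8, 418.3])]
```

View pics/c3.png

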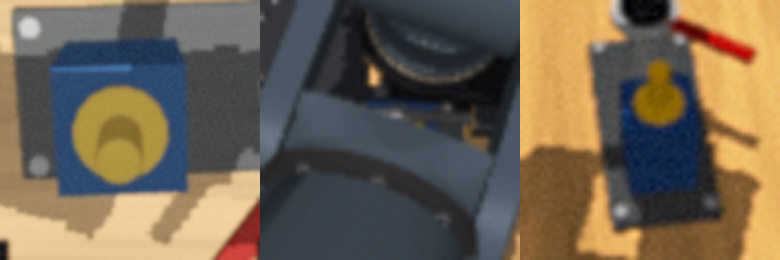

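Left crop (wrist): collar at about (276,201). Right crop (side): collar at about (274,225). Both agree on the plug at about (535.5,-50).

```bash
python3 -m jog '[[0.6,-10.5,-4.7,30,0,0,0],[0.6,-10.5,-4.7,70,0,0,0],[0.6,-10.5,-4.7,105,0,0,0],[0.6,-10.5,-4.7,127,0,0,0],[0.6,-10.5,-4.7,127,0,0,0],[0.6,-10.5,-4.7,127,0,0,0],[0,-10.5,-4.7,127,0,0,0],[0,-10.5,-4.7,127,0,0,0]]'
python3 -m jog '[[0,0,0,0,0,0,0],[0,0,0,0,0,0,0],[0,0,0,0,0,0,0]]'
```

```text
time_s: 3.3
eef_pos: [537.0, -51.0, 105.7]
ee_rot: [0.002, -0.001, 1.0, -0.001]
ft_force: [-0.2, 0.2, 0.3]
grip_width: 42.8
finger_force: 0.0
time_s: 3.6
eef_pos: [535.9, -50.7, 104.6]
ee_rot: [0.0, -0.001, 1.0, -0.0]
ft_force: [-0.2, 0.7, -0.3]
grip_width: 20.1
finger_force: 0.0
```

```bash
python3 -m jog '[[0,0,0,0,0,0,0],[0,0,0,0,0,0,0],[0,0,0,0,0,0,0],[0,0,0,-10,0,0,0],[0,0,0,-30,0,0,0],[0,0,0,-70,0,0,0],[0,0,0,-110,0,0,0],[0,0,0,-110,0,0,0]]'
python3 - <<'E'
from h import *
t=snap("top")
b,_=blobs(t,'orange',800,(180,180,260,260));print(b)
x,y,w,h,_=b[0][0]
for p in[(x,y),(x+w,y),(x,y+h),(x+w,y+h)]:print(onz(t,p,35))
E
```

```text
time_s: 4.4
eef_pos: [540.0, -51.9, 220.4]
ee_rot: [0.006, -0.001, 1.0, -0.002]
ft_force: [0.7, -1.1, 0.4]
grip_width: 0.5
finger_force: 0.0
[([195, 189, 47, 59, 2639], [218.3, 218.3])]
[633. 321.  35.]
[639.5 179.5  35. ]
[454.7 304.7  35. ]
[461.1 167.3  35. ]
```

```bash
python3 - <<'E'
from h import *
s=snap("wrist","w2");print(s['eye'],read_state()['eef_pos'],pix(s,(535.5,-50,95)))
b,_=blobs(s,'yellow',20);print(b)
x,y,w,h,_=max(b,key=lambda q:q[0][4])[0]; print(onz(s,(x+w/2-.5,y+h/2-.5),95))
E
```

```text
[462.71561393 -50.11743652 412.92697101] [536.30360877 -50.85610651 215.73336545] [281.85145536 191.29117872]
[([264, 173, 36, 37, 963], [281.6, 190.9])]
[535.2 -50.4  95. ]
```

View pics/w2.png

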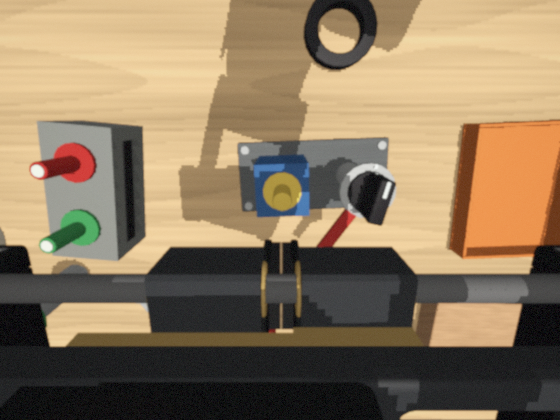

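The wrist view shows the fingers shut and empty, with the plug still seated at (282,191). Checking the TCP against the camera calibration.

```bash
python3 - <<'E'
from h import *
s=snap("wrist");e=read_state()['eef_pos'];print(e)
for dz in(0,10,19,30): print(dz,pix(s,e+[0,0,dz]).round(1))
a=s['img'][215:300,240:325]; cv2.imwrite('pics/f.png',cv2.resize(a,(510,510),interpolation=2)[:,:,::-1])
E
```

```text
[535.22659988 -50.51856227 214.31940208]
0 [280.2 234.5]
10 [280.2 240.1]
19 [280.1 245.6]
30 [280. 253.]
```

View pics/f.png

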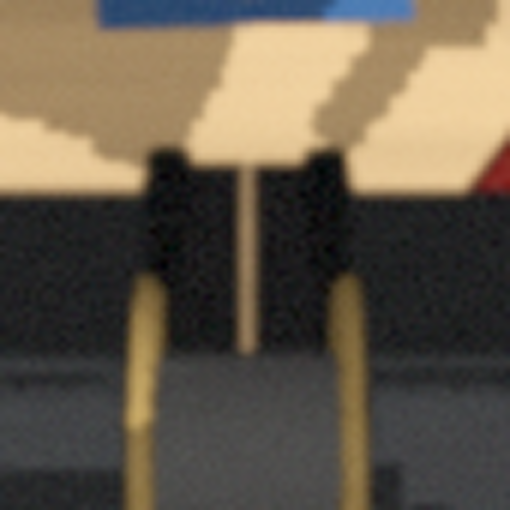

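```bash
python3 -m jog '[[0.5,0,0,0,0,0,0],[0.5,0,0,0,0,0,0],[0.5,0,0,0,0,0,0],[0.5,0,0,40,0,0,0],[0.5,0,0,80,0,0,0],[0.5,0,0,110,0,0,0],[0.5,0,0,110,0,0,0],[0.5,0,0,110,0,0,0]]'
python3 - <<'E'
from h import *
s=snap("side","s2");e=read_state()['eef_pos'];print(e,pix(s,e),pix(s,e+[0,0,19]),pix(s,(535.5,-50,136)))
w=snap("wrist","w3")
A=cv2.resize(s['img'][170:270,220:330],(440,400),interpolation=2);B=cv2.resize(w['img'][170:300,210:350],(360,400),interpolation=2)
cv2.imwrite('pics/sw.png',np.hstack([A,B])[:,:,::-1])
E
```

```text
time_s: 5.35
eef_pos: [535.6, -50.7, 103.9]
ee_rot: [-0.001, -0.001, 1.0, 0.0]
ft_force: [0.3, -1.0, 0.0]
grip_width: 42.7
finger_force: 0.0
[536.68016899 -50.98857514 104.9578937 ] [273.73853444 222.76526044] [273.75832094 219.06604052] [273.36190051 216.45513324]
```

View pics/sw.png

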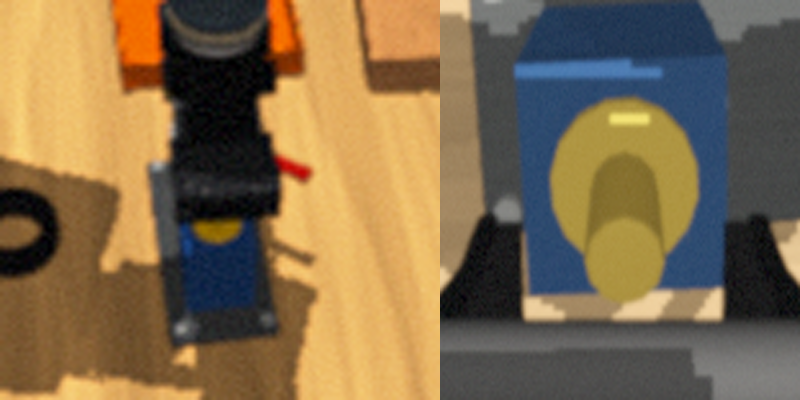

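Right crop (wrist): plug grip top at about pixel (282,254), centred between the two fingers at (220,245) and (332,245). Left crop (side): the gripper hides the grip. I'll close and read the result.

```bash
python3 -m jog '[[0,0,0,0,0,0,0],[0,0,0,0,0,0,0],[0,0,0,0,0,0,0],[0,0,0,0,0,0,0],[0,0,0,0,0,0,0]]'
python3 - <<'E'
from h import *
w=snap("wrist","w4");e=read_state()['eef_pos']
print(onz(w,(220,240),104),onz(w,(332,240),104),onz(w,(282,254),136),e)
print(blobs(w,'yellow',40)[0])
E
```

```text
time_s: 5.95
eef_pos: [535.8, -50.7, 104.4]
ee_rot: [0.0, -0.001, 1.0, -0.0]
ft_force: [-0.6, 0.1, -1.1]
grip_width: 11.0
finger_force: 0.0
[538.3 -90.2 104. ] [538.1 -16.2 104. ] [534.1 -49.3 136. ] [535.7036961  -50.69980495 104.26970861]
[([253, 204, 56, 66, 2024], [280.8, 231.3])]
```

The grip stays fully visible in front of the closed fingers, and the wrist rays put the fingers' near edge at x≈538. So the fingers really sit about 12 mm beyond the plug, on its +x side. I'll correct towards -x.

```bash
python3 -m jog '[[0.5,0,0,0,0,0,0],[0.5,0,0,0,0,0,0],[0.5,0,0,0,0,0,0],[0.5,0,0,0,0,0,0],[0.5,0,0,0,0,0,0],[0.5,6,0,0,0,0,0],[0.5,12,0,0,0,0,0],[0.5,12,0,0,0,0,0]]'
python3 -m jog '[[0,0,0,0,0,0,0],[0,0,0,0,0,0,0],[0,0,0,0,0,0,0],[0,0,0,0,0,0,0],[0,0,0,0,0,0,0],[0,0,0,0,0,0,0]]'
python3 - <<'E'
from h import *
w=snap("wrist","w5");print(blobs(w,'yellow',40)[0],read_state()['moment'])
E
```

```text
time_s: 6.8
eef_pos: [522.1, -50.4, 104.0]
ee_rot: [-0.001, -0.001, 1.0, 0.0]
ft_force: [0.3, 0.5, -0.9]
grip_width: 43.4
finger_force: 0.0
time_s: 7.4
eef_pos: [523.8, -50.7, 104.1]
ee_rot: [-0.0, -0.001, 1.0, 0.0]
ft_force: [-0.1, -0.6, -1.0]
grip_width: 4.5
finger_force: 0.0
[([254, 221, 54, 40, 910], [280.9, 235.1]), ([277, 257, 9, 17, 101], [281.0, 266.3])] [0.04437672 0.05978122 0.01545203]
```

```bash
python3 - <<'E'
from h import *
s=snap("side")
for z in(85,104,125,140,155): print(z,[pix(s,(524,y,z)).round(1).tolist() for y in(-59,-51)])
w=snap("wrist")
e=read_state()['eef_pos'];print(e)
for z in(104,120,140): print(z,[pix(w,(524+dx,-51,z)).round(1).tolist() for dx in(-9.5,0,9.5)])
A=cv2.resize(s['img'][180:250,230:310],(420,400),interpolation=2);B=cv2.resize(w['img'][200:300,230:330],(380,400),interpolation=2)
cv2.imwrite('pics/last.png',np.hstack([A,B])[:,:,::-1])
E
```

```text
85 [[270.0, 228.9], [269.8, 226.9]]
104 [[270.0, 225.3], [269.7, 223.2]]
125 [[269.9, 221.2], [269.7, 219.2]]
140 [[269.9, 218.2], [269.7, 216.2]]
155 [[269.9, 215.2], [269.7, 213.1]]
[523.70285375 -50.70044728 104.1242244 ]
104 [[279.3, 223.4], [279.3, 237.1], [279.3, 250.5]]
120 [[279.1, 231.7], [279.1, 246.5], [279.1, 260.8]]
140 [[278.9, 244.3], [278.9, 260.5], [278.9, 276.1]]
```

View pics/last.png

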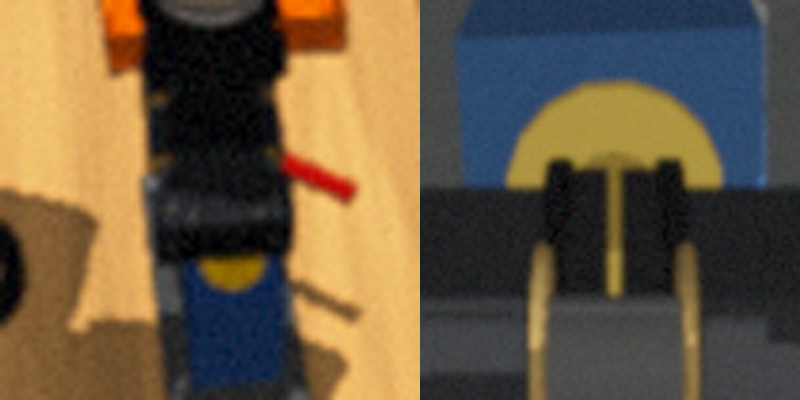

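Wrist crop: shut fingertips at about (281,241), with the plug grip visible below and through the gap. The fingers closed on nothing at two x positions 12 mm apart, so they must be above the grip top. Row 241 also matches tips at z≈137, about 32 mm above the reported TCP. I'll go lower in steps, watching the force.

```bash
python3 -m jog '[[0.55,0,0,-10,0,0,0],[0.55,-11.5,0,-10,0,0,0],[0.55,-11.5,0,-5,0,0,0],[0.55,-11.5,0,0,0,0,0],[0.55,-11.5,0,0,0,0,0],[0.55,-11.5,0,5,0,0,0],[0.55,-11.5,0,10,0,0,0],[0.55,-11.5,0,15,0,0,0]]'
python3 -m jog '[[0.55,0,0,0,0,0,0],[0,0,0,0,0,0,0],[0,0,0,0,0,0,0],[0,0,0,0,0,0,0],[0,0,0,0,0,0,0],[0,0,0,0,0,0,0],[0,0,0,0,0,0,0]]'
```

```text
time_s: 8.35
eef_pos: [535.0, -50.7, 88.6]
ee_rot: [-0.0, -0.001, 1.0, 0.0]
ft_force: [0.6, 0.8, -0.2]
grip_width: 47.3
finger_force: 0.0
time_s: 9.05
eef_pos: [535.3, -50.7, 89.3]
ee_rot: [0.0, -0.001, 1.0, -0.0]
ft_force: [-0.2, 0.4, 0.1]
grip_width: 16.6
finger_force: 30.0
```

Contact at 30 N, which confirms the z offset. Lifting.

```bash
python3 -m jog '[[0,0,0,-8,0,0,0],[0,0,0,-25,0,0,0],[0,0,0,-60,0,0,0],[0,0,0,-95,0,0,0],[0,0,0,-115,0,0,0],[0,0,0,-115,0,0,0]]'
python3 - <<'E'
from h import *
w=snap("wrist");print(blobs(w,'yellow',40)[0])
E
python3 -m jog '[[0,-2,42,0,0,0,0],[0,-4,84,0,0,0,0],[0,-6,126,0,0,0,0],[0,-8,168,0,0,0,0],[0,-10,210,0,0,0,0],[0,-12,252,0,0,0,0],[0,-12,294,0,0,0,0],[0,-12,294,0,0,0,0]]'
```

```text
time_s: 9.65
eef_pos: [537.6, -51.3, 207.8]
ee_rot: [0.004, -0.001, 1.0, -0.001]
ft_force: [-0.3, -0.0, -0.3]
grip_width: 16.9
finger_force: 30.0
[([251, 211, 60, 63, 2102], [280.6, 239.4])]
time_s: 10.5
eef_pos: [545.1, 248.1, 202.0]
ee_rot: [-0.002, -0.003, 1.0, 0.001]
ft_force: [0.3, -0.6, -0.7]
grip_width: 16.7
finger_force: 30.0
```

```bash
python3 -m jog '[[0,0,-2,40,0,0,0],[0,0,-2,80,0,0,0],[0,0,-2,120,0,0,0],[0,0,-2,150,0,0,0],[0,0,-2,168,0,0,0],[0,0,-2,176,0,0,0],[0,0,-2,181,0,0,0],[0,0,-2,181,0,0,0]]'
python3 -m jog '[[0,0,0,0,0,0,0],[0,0,0,1,0,0,0],[0.4,0,0,1,0,0,0],[0.4,0,0,1,0,0,0],[0.5,0,0,1,0,0,0],[0.5,0,0,-40,0,0,0],[0.5,0,0,-85,0,0,0]]'
python3 - <<'E'
from h import *
w=snap("wrist");print(blobs(w,'yellow',40)[0],blobs(w,'orange',400)[0])
b=blobs(w,'yellow',40)[0]; print(onz(w,b[0][1],10))
E
```

```text
time_s: 11.3
eef_pos: [546.6, 240.9, 22.8]
ee_rot: [-0.0, -0.0, 1.0, -0.0]
ft_force: [0.5, 0.6, -0.9]
grip_width: 16.7
finger_force: 30.0
time_s: 12.0
eef_pos: [545.1, 240.9, 107.2]
ee_rot: [-0.003, -0.001, 1.0, -0.001]
ft_force: [1.1, 0.6, 0.7]
grip_width: 41.9
finger_force: 0.0
[([262, 187, 40, 43, 1195], [281.5, 207.1])] [([203, 112, 159, 163, 20502], [285.4, 186.6])]
[551. 242.  10.]
```

Plug is in the tray. On to the dock.

```bash
python3 -m jog '[[0.5,0,0,-45,0,0,0],[0.5,0,0,-90,0,0,0],[0.5,0,-45,-110,0,0,0],[0.5,0,-90,-110,0,0,0],[0.5,0,-138,-110,0,0,0],[0.5,0,-186,-110,0,0,0],[0.5,0,-234,-110,0,0,0],[0.5,0,-282,-110,0,0,0]]'
python3 -m jog '[[0.5,0,-48,0,0,0,0],[0.5,0,-96,0,0,0,0],[0.5,0,-144,0,0,0,0],[0.5,0,-190,0,0,0,0],[0.5,0,-190,0,0,0,0],[0.5,0,-190,0,0,0,0]]'
python3 - <<'E'
from h import *
w=snap("wrist","w6");e=read_state()['eef_pos'];print(e)
for c in('green','red'):
    for b in blobs(w,c,60,vmin=40)[0]:
        x,y,ww,h,_=b[0];print(c,b,onz(w,(x+ww/2-.5,y+h/2-.5),84))
E
```

```text
time_s: 12.85
eef_pos: [547.0, -42.5, 218.4]
ee_rot: [0.0, -0.001, 1.0, -0.0]
ft_force: [0.3, 0.1, 0.3]
grip_width: 43.6
finger_force: 0.0
time_s: 13.45
eef_pos: [547.0, -231.5, 217.8]
ee_rot: [-0.0, 0.001, 1.0, 0.0]
ft_force: [-0.5, 0.3, -1.1]
grip_width: 43.5
finger_force: 0.0
[ 546.9193475  -230.142797    217.85858642]
green ([225, 206, 35, 32, 477], [242.5, 222.1]) [ 579.6 -273.2   84. ]
red ([227, 136, 39, 39, 1007], [246.9, 153.7]) [ 507.7 -266.7   84. ]
red ([476, 201, 58, 61, 869], [504.4, 230.4]) [590.7  15.3  84. ]
```

```bash
python3 - <<'E'
from h import *
w=snap("wrist");t=snap("top")
for c,box in(('green',(215,190,275,245)),('red',(215,120,275,185))):
    b,l=blobs(w,c,60,box,vmin=40);lab=np.argmax(np.bincount(l.ravel())[1:])+1
    m=l==lab; P=[]
    for x in range(box[0],box[2]):   # upper edge
        r=np.where(m[:,x])[0]
        if len(r): P.append((x,r[0]-.5))
    for y in range(box[1],box[3]):   # right edge
        r=np.where(m[y])[0]
        if len(r): P.append((r[-1]+.5,y))
    (cx,cy)=np.mean(P,0); 
    from scipy.optimize import least_squares
    f=least_squares(lambda q:np.hypot(*(np.array(P)-q[:2]).T)-q[2],[cx,cy+10,19],loss='soft_l1')
    print(c,f.x.round(1),onz(w,f.x[:2],84),'top',onz(t,(396.7,212.3) if c=='green' else (395,237),84))
E
```

```text
green [241.3 222.7  15.8] [ 580.9 -272.5   84. ] top [ 577.8 -273.7   84. ]
red [244.2 155.3  19.8] [ 507.9 -267.2   84. ] top [ 505.9 -268.4   84. ]
```

```bash
python3 -m jog '[[0.5,-20,-25,0,0,0,0],[0.5,-32.5,-42.5,0,0,0,0],[0.5,-32.5,-42.5,0,0,0,0],[0.5,-32.5,-42.5,40,0,0,0],[0.5,-32.5,-42.5,75,0,0,0],[0.5,-32.5,-42.5,105,0,0,0],[0.5,-32.5,-42.5,130,0,0,0],[0.5,-32.5,-42.5,142,0,0,0]]'
python3 -m jog '[[0.5,0,0,8,0,0,0],[0.5,0,0,8,0,0,0],[0,0,0,8,0,0,0],[0,0,0,8,0,0,0],[0,0,0,8,0,0,0],[0,0,0,8,0,0,0],[0,0,0,8,0,0,0],[0,0,0,8,0,0,0]]'
```

```text
time_s: 14.4
eef_pos: [578.0, -269.8, 73.8]
ee_rot: [-0.002, -0.002, 1.0, 0.002]
ft_force: [0.1, 0.4, -0.1]
grip_width: 43.4
finger_force: 0.0
time_s: 15.2
eef_pos: [580.3, -273.6, 68.8]
ee_rot: [0.0, -0.001, 1.0, -0.0]
ft_force: [-1.2, -0.1, 2.9]
grip_width: 16.2
finger_force: 30.0
```

```bash
python3 -m jog '[[0,0,0,-10,0,0,0],[0,0,0,-30,0,0,0],[0,0,0,-60,0,0,0],[0,0,0,-95,0,0,0],[0,0,0,-125,0,0,0],[0,0,0,-130,0,0,0],[0,0,0,-130,0,0,0]]'
python3 - <<'E'
from h import *
w=snap("wrist","w7");print(blobs(w,'green',40,vmin=40)[0],blobs(w,'red',40)[0],blobs(w,'blue',60)[0])
E
```

```text
time_s: 15.9
eef_pos: [580.1, -273.1, 198.8]
ee_rot: [0.001, -0.001, 1.0, -0.0]
ft_force: [0.4, -0.2, -2.9]
grip_width: 16.2
finger_force: 30.0
[([251, 213, 61, 60, 1343], [280.1, 241.3])] [([266, 100, 43, 45, 1279], [286.9, 121.6]), ([536, 206, 24, 32, 357], [549.9, 223.8]), ([462, 316, 55, 31, 1371], [488.2, 332.9])] [([444, 122, 106, 60, 4168], [502.1, 150.5])]
```

```bash
python3 -m jog '[[0,9,45,0,0,0,0],[0,18,90,0,0,0,0],[0,27,135,0,0,0,0],[0,36,180,0,0,0,0],[0,44.7,210,0,0,0,0],[0,44.7,222.5,0,0,0,0],[0,44.7,222.5,0,0,0,0],[0,44.7,222.5,0,0,0,0]]'
python3 -m jog '[[0,0,0,15,0,0,0],[0,0,0,30,0,0,0],[0,0,0,38,0,0,0],[0,0,0,38,0,0,0]]'
python3 - <<'E'
from h import *
w=snap("wrist","w8");e=read_state()['eef_pos'];print(e,pix(w,(535.3,-50.3,90)),pix(w,(535.3,-50.3,95)))
for c in('blue','green'): print(c,blobs(w,c,60,(200,120,360,300),vmin=30)[0])
E
```

```text
time_s: 16.75
eef_pos: [535.4, -51.6, 197.3]
ee_rot: [-0.0, -0.001, 1.0, -0.0]
ft_force: [0.8, -1.0, -3.6]
grip_width: 16.0
finger_force: 30.0
time_s: 17.15
eef_pos: [534.4, -51.8, 158.7]
ee_rot: [-0.001, 0.0, 1.0, 0.0]
ft_force: [0.1, 0.4, -2.7]
grip_width: 16.3
finger_force: 30.0
[534.99545844 -51.75992594 159.50817506] [281.81548376 209.91564786] [281.8303987 211.5000696]
blue [([249, 166, 65, 65, 2509], [282.4, 190.3])]
green [([250, 212, 63, 61, 1462], [280.5, 240.2])]
```

```bash
python3 -m jog '[[0,0,0,5,0,0,0],[0,0,0,9,0,0,0],[0,0,0,13,0,0,0],[0,0,0,16,0,0,0]]'
```

```text
time_s: 17.6
eef_pos: [535.1, -50.6, 144.0]
ee_rot: [0.0, -0.001, 1.0, -0.0]
ft_force: [0.1, 0.3, -2.5]
grip_width: 16.1
finger_force: 30.0
```

```bash
python3 -m jog '[[0,0,0,12,0,0,0],[0,0,0,24,0,0,0],[0,0,0,36,0,0,0],[0,0,0,48,0,0,0],[0,0,0,56,0,0,0],[0,0,0,60,0,0,0],[0,0,0,60,0,0,0]]'
```

```text
time_s: 18.3
eef_pos: [535.0, -50.7, 83.5]
ee_rot: [-0.0, -0.001, 1.0, 0.0]
ft_force: [1.3, -0.1, -2.6]
grip_width: 16.2
finger_force: 30.0
```

```bash
python3 -m jog '[[0,0,0,1.5,0,0,0],[0,0,0,3,0,0,0],[0,0,0,3.5,0,0,0],[0,0,0,3.5,0,0,0]]'
```

```text
time_s: 18.7
eef_pos: [535.1, -50.7, 80.9]
ee_rot: [0.0, -0.001, 1.0, -0.0]
ft_force: [0.3, 0.9, -2.8]
grip_width: 16.2
finger_force: 30.0
```

```bash
python3 -m jog '[[0,0,0,1,0,0,0],[0,0,0,1.5,0,0,0],[0,0,0,1.5,0,0,0]]'
```

```text
time_s: 19.0
eef_pos: [535.3, -50.8, 80.7]
ee_rot: [0.001, -0.001, 1.0, -0.0]
ft_force: [-1.0, -0.0, 7.3]
grip_width: 15.7
finger_force: 30.0
```

```bash
python3 -m jog '[[0.4,0,0,-2,0,0,0],[0.4,0,0,-2,0,0,0],[0.4,0,0,-2,0,0,0],[0.4,0,0,-2,0,0,0],[0.4,0,0,-40,0,0,0],[0.4,0,0,-85,0,0,0],[0.4,0,0,-130,0,0,0],[0.4,0,0,-130,0,0,0]]'
python3 -m jog '[[0.4,0,0,0,0,0,0],[0.4,0,0,0,0,0,0]]'
python3 - <<'E'
from h import *
w=snap("wrist","w9");e=read_state()['eef_pos'];print(e)
print('green',[(b,onz(w,(b[0][0]+b[0][2]/2-.5,b[0][1]+b[0][3]/2-.5),96)) for b in blobs(w,'green',60,(230,130,340,260))[0]])
print('red',blobs(w,'red',30,(290,180,400,260))[0])
print('pred knob',pix(w,(532.2,34.7,152.5)),pix(w,(532.2,34.7,114.5)))
h=cv2.cvtColor(w['img'],cv2.COLOR_RGB2HSV);box=(320,130,430,240)
sub=h[box[1]:box[3],box[0]:box[2]]
m=((sub[...,2]>205)&(sub[...,1]<40)).astype(np.uint8)
n,l,st,ce=cv2.connectedComponentsWithStats(m)
for i in range(1,n):
    if st[i,4]>6:
        p=np.argwhere(l==i)[:,::-1]+box[:2]; r=cv2.minAreaRect(p.astype(np.float32)); print(st[i].tolist(),(ce[i]+box[:2]).round(1),r)
        q=cv2.fitLine(p.astype(np.float32),2,0,.01,.01).ravel();c=q[2:];d=q[:2]
        a,b=onz(w,c-6*d,152.5),onz(w,c+6*d,152.5);v=b-a;print('  world',onz(w,c,152.5),np.degrees(np.arctan2(v[1],v[0])).round(1))
m2=(sub[...,2]<60).astype(np.uint8);n,l,st,ce=cv2.connectedComponentsWithStats(m2)
for i in range(1,n):
    if st[i,4]>60:print('dark',st[i].tolist(),ce[i]+box[:2])
np.save('w9.npy',w['img'])
# bolts
m=((h[...,2]>140)&(h[...,1]<35))[120:230,220:420].astype(np.uint8);n,l,st,ce=cv2.connectedComponentsWithStats(m)
for i in range(1,n):
    if 8<st[i,4]<150: print('bolt?',st[i].tolist(),(ce[i]+[220,120]).round(1),onz(w,ce[i]+[220,120],12))
E
```

```text
time_s: 19.8
eef_pos: [539.5, -52.0, 215.3]
ee_rot: [0.006, -0.001, 1.0, -0.002]
ft_force: [0.3, -0.0, -0.3]
grip_width: 34.5
finger_force: 0.0
time_s: 20.0
eef_pos: [533.7, -50.3, 207.7]
ee_rot: [-0.002, -0.001, 1.0, 0.0]
ft_force: [-0.4, -0.2, -0.9]
grip_width: 34.6
finger_force: 0.0
[533.5233876  -50.2864434  207.35646327]
green [(([260, 178, 41, 39, 489], [278.3, 196.9]), array([533.2, -50.4,  96. ]))]
red [([329, 215, 30, 36, 393], [342.6, 231.2])]
pred knob [383.14454946 211.8241329 ] [370.56276659 200.68688333]
[60, 18, 6, 7, 33] [382.3 150.8] ((382.5, 151.0), (6.0, 5.0), 90.0)
  world [482.6  29.7 152.5] 152.0
[34, 42, 42, 16, 236] [373.3 177.1] ((374.8663330078125, 178.3366241455078), (41.791561126708984, 13.433001518249512), 5.7105937004089355)
  world [503.4  24.3 152.5] 82.9
[65, 61, 8, 16, 57] [388.2 198.5] ((388.1500244140625, 198.54998779296875), (3.1622774600982666, 16.12761688232422), 18.434947967529297)
  world [520.9  37.8 152.5] 167.1
dark [29, 50, 47, 54, 1321] [370.28160484 205.58062074]
bolt? [158, 26, 10, 11, 80] [382.5 150.8] [494.9  74.4  12. ]
bolt? [18, 32, 10, 10, 83] [242.3 156.3] [502.  -96.9  12. ]
bolt? [164, 70, 10, 18, 97] [388.2 198.3] [554.5  86.8  12. ]
bolt? [171, 77, 6, 16, 28] [394.2 204.6] [562.8  95.2  12. ]
bolt? [54, 87, 13, 12, 126] [280.  212.6] [573.6 -50.6  12. ]
bolt? [138, 101, 6, 5, 16] [360.1 223.6] [588.2  53.4  12. ]
```

```bash
python3 -m jog '[[0.45,2,30,0,0,0,7],[0.45,3.4,60,0,0,0,14.5],[0.45,3.4,85.5,0,0,0,14.5],[0.45,3.4,85.5,0,0,0,14.5],[0.45,3.4,85.5,0,0,0,14.5],[0.45,3.4,85.5,0,0,0,14.5]]'
python3 - <<'E'
from h import *
w=snap("wrist","w10");s=read_state();print(s['eef_pos'],s['joints'])
h=cv2.cvtColor(w['img'],cv2.COLOR_RGB2HSV);x0,y0,x1,y1=230,150,330,235
sub=h[y0:y1,x0:x1];m=((sub[...,2]>200)&(sub[...,1]<45)).astype(np.uint8)
n,l,st,ce=cv2.connectedComponentsWithStats(m)
print('pred',pix(w,(531.8,34.8,152.5)),pix(w,(531.8,34.8,114.5)))
for i in range(1,n):
    if st[i,4]>10:
        p=(np.argwhere(l==i)[:,::-1]+[x0,y0]).astype(np.float32);q=cv2.fitLine(p,2,0,.01,.01).ravel();c=q[2:];d=q[:2]
        v=onz(w,c+6*d,152.5)-onz(w,c-6*d,152.5);print(st[i].tolist(),c,onz(w,c,152.5),np.degrees(np.arctan2(v[1],v[0])))
E
```

```text
time_s: 20.65
eef_pos: [531.2, 34.1, 208.2]
ee_rot: [-0.001, 0.126, 0.992, -0.0]
ft_force: [0.1, 0.3, 0.3]
grip_width: 39.1
finger_force: 0.0
[531.32340345  33.91370141 208.46516987] [-1.46044551e-01  3.79748158e-01  1.64060555e+00 -4.12574455e-04
  1.12250288e+00 -1.46391362e+00]
pred [281.17179068 213.66752893] [281.20391539 202.26839096]
[63, 26, 6, 6, 24] [294.91666 178.83333] [506.3  52.7 152.5] 33.69006752597989
[29, 28, 9, 10, 44] [263.63635 182.84091] [503.2  27.5 152.5] 126.28526712513892
```

```bash
python3 -m jog '[[0.45,0,0.7,30,0,0,0],[0.45,0,0.7,60,0,0,0],[0.45,0,0.7,85,0,0,0],[0.45,0,0.7,103,0,0,0],[0.45,0,0.7,113,0,0,0],[0.45,0,0.7,119,0,0,0],[0.45,0,0.7,119,0,0,0]]'
```

```text
time_s: 21.4
eef_pos: [531.7, 35.0, 89.8]
ee_rot: [-0.0, 0.126, 0.992, -0.0]
ft_force: [0.0, 0.8, 1.0]
grip_width: 39.3
finger_force: 0.0
```

```bash
python3 -m jog '[[0,0,0,0,0,0,0],[0,0,0,0,0,0,0],[0,0,0,0,0,0,0],[0,0,0,0,0,0,0],[0,0,0,0,0,0,0],[0,0,0,0,0,0,0]]'; python3 -c "
from h import *
s=read_state();print(s['moment'],s['ft_force'],s['joints'])
w=snap('wrist','w11');print(blobs(w,'red',30)[0])"
```

```text
time_s: 22.0
eef_pos: [531.7, 34.8, 90.7]
ee_rot: [0.0, 0.125, 0.992, -0.001]
ft_force: [-1.9, -3.5, 4.1]
grip_width: 13.8
finger_force: 30.0
[-0.7349271   0.31320607  0.00313262] [-1.90600812 -3.53401798  4.10644764] [-1.43740676e-01  5.47455527e-01  1.75555587e+00 -1.72414403e-03
  8.38224432e-01 -1.46224483e+00]
[]
```

```bash
python3 -m jog '[[0,0,0,0,0,0,8],[0,0,0,0,0,0,16],[0,0,0,0,0,0,24],[0,0,0,0,0,0,32],[0,0,0,0,0,0,32],[0,0,0,0,0,0,32]]'; python3 -c "
from h import *
s=read_state();print(s['moment'],s['eef_pos'])"
```

```text
time_s: 22.65
eef_pos: [532.1, 35.3, 90.7]
ee_rot: [0.001, 0.394, 0.919, 0.0]
ft_force: [-0.9, -2.5, 4.2]
grip_width: 13.7
finger_force: 30.0
[-0.50634794  0.24963034 -0.13813436] [532.08153881  35.29330885  90.69966659]
```

```bash
python3 -m jog '[[0,0,0,0,0,0,4],[0,0,0,0,0,0,6],[0,0,0,0,0,0,6]]'; python3 -c "
from h import *
s=read_state();print(s['moment'],s['eef_pos'])"
```

```text
time_s: 22.95
eef_pos: [532.2, 35.4, 90.7]
ee_rot: [0.001, 0.442, 0.897, 0.0]
ft_force: [-0.8, -2.3, 4.7]
grip_width: 13.4
finger_force: 30.0
[-0.53416271  0.2710707  -0.01298935] [532.16961956  35.40510214  90.70511109]
```

```bash
cat > k.py <<'E'
from h import *
M=[]
for i in range(4): s=snap('side');M.append(read_state()['moment'][2])
st=read_state();q=st['ee_rot'];print('Mz',np.round(M,3),np.mean(M).round(3),'yaw',np.round(2*np.degrees(np.arctan2(q[1],q[2])),1),st['time_s'])
b=[x for x in blobs(s,'red',5,(240,180,310,260),60)[0]];print(b)
E
python3 k.py; python3 -m jog '[[0,0,0,0,0,0,4],[0,0,0,0,0,0,4]]'; python3 k.py
```

```text
Mz [-0.042  0.035 -0.038 -0.02 ] -0.016 yaw 52.4 23.15
[([272, 208, 12, 17, 55], [278.1, 216.2])]
time_s: 23.35
eef_pos: [532.2, 35.4, 90.7]
ee_rot: [0.001, 0.473, 0.881, 0.0]
ft_force: [-1.5, -1.7, 5.2]
grip_width: 13.7
finger_force: 30.0
Mz [-0.001  0.025 -0.016  0.03 ] 0.01 yaw 56.4 23.55
[([272, 208, 11, 18, 50], [277.4, 216.6])]
```

```bash
python3 -m jog '[[0,0,0,0,0,0,4],[0,0,0,0,0,0,4]]'; python3 k.py; python3 -m jog '[[0,0,0,0,0,0,3],[0,0,0,0,0,0,3]]'; python3 k.py
```

```text
time_s: 23.75
eef_pos: [532.3, 35.5, 90.7]
ee_rot: [0.001, 0.503, 0.864, 0.0]
ft_force: [-1.2, -2.5, 5.7]
grip_width: 13.6
finger_force: 30.0
Mz [-0.02  -0.065 -0.064 -0.067] -0.054 yaw 60.4 23.95
[([272, 206, 11, 20, 52], [276.9, 215.8])]
time_s: 24.15
eef_pos: [532.4, 35.5, 90.7]
ee_rot: [0.001, 0.526, 0.851, 0.0]
ft_force: [-1.2, -2.0, 5.0]
grip_width: 14.0
finger_force: 30.0
Mz [-0.028 -0.076 -0.046 -0.038] -0.047 yaw 63.4 24.35
[([272, 206, 11, 20, 56], [277.1, 216.0])]
```

The turn to the stop is 40–57°, and the slip must stay within 45°. A total of about 68° therefore gives 11–28° of slip. I'll watch the clamp on the way.

```bash
python3 -m jog '[[0,0,0,0,0,0,5],[0,0,0,0,0,0,9],[0,0,0,0,0,0,9]]'; python3 k.py; python3 -m jog '[[0,0,0,0,0,0,5],[0,0,0,0,0,0,10],[0,0,0,0,0,0,10]]'; python3 k.py
```

```text
time_s: 24.65
eef_pos: [532.5, 35.6, 90.7]
ee_rot: [0.001, 0.591, 0.807, 0.001]
ft_force: [-0.9, -1.7, 5.1]
grip_width: 13.6
finger_force: 30.0
Mz [-0.058  0.005 -0.071 -0.049] -0.043 yaw 72.3 24.85
[([272, 206, 11, 20, 49], [277.0, 216.0])]
time_s: 25.15
eef_pos: [532.8, 35.6, 90.7]
ee_rot: [0.001, 0.659, 0.753, 0.001]
ft_force: [-0.1, -0.3, 4.9]
grip_width: 13.9
finger_force: 30.0
Mz [-0.075 -0.031 -0.018 -0.052] -0.044 yaw 82.3 25.35
[([272, 207, 11, 19, 53], [277.2, 216.3])]
```

The clamp has stood still from about 60° to 82° of tool yaw, so the knob has slipped roughly 22–26°, under the 45° limit. Letting go.

```bash
python3 -m jog '[[0.4,0,0,0,0,0,0],[0.4,0,0,0,0,0,0],[0.4,0,0,0,0,0,0],[0.4,0,0,0,0,0,0],[0.4,0,0,-20,0,0,0],[0.4,0,0,-60,0,0,0],[0.4,0,0,-100,0,0,0],[0.4,0,0,-140,0,0,0]]'
python3 -m jog '[[0.4,0,100,-40,0,0,0],[0.4,40,150,-40,0,0,0],[0.4,80,200,-40,0,0,0],[0.4,120,200,-40,0,0,0],[0.4,120,200,-40,0,0,0],[0.4,120,200,-40,0,0,0]]'
python3 - <<'E'
from h import *
print(read_state()['eef_pos'])
s=snap("side","fs");t=snap("top","ft")
for n,i in(('s',s),('t',t)):
    for c in('green','red','yellow','blue'): print(n,c,blobs(i,c,5,(190,180,420,260) if n=='t' else (230,150,320,310),50)[0])
for P in[(532,35,152),(535.3,-50.3,96),(535.3,-50.3,146),(532,-63,104)]: print(P,pix(s,P).round(1),pix(t,P).round(1))
E
```

```text
time_s: 26.15
eef_pos: [531.1, 35.7, 231.2]
ee_rot: [-0.001, 0.659, 0.752, -0.0]
ft_force: [0.2, 0.3, -0.4]
grip_width: 35.0
finger_force: 0.0
time_s: 26.75
eef_pos: [716.2, 186.8, 268.7]
ee_rot: [-0.001, 0.657, 0.754, 0.002]
ft_force: [-0.3, 0.3, -0.2]
grip_width: 34.7
finger_force: 0.0
[716.16161803 186.80696636 268.67632014]
s green [([268, 217, 12, 14, 101], [272.9, 224.4])]
s red [([272, 206, 11, 20, 68], [276.9, 215.1]), ([264, 281, 15, 15, 157], [271.0, 288.2])]
s yellow [([269, 166, 3, 8, 13], [269.8, 168.8]), ([266, 172, 9, 7, 36], [269.6, 175.4])]
s blue [([264, 219, 20, 29, 325], [273.7, 236.3])]
t green [([414, 180, 6, 7, 31], [416.9, 182.3]), ([312, 219, 14, 12, 113], [318.5, 224.6])]
t red [([298, 214, 25, 9, 96], [308.5, 217.7]), ([387, 230, 15, 14, 141], [393.7, 237.0])]
t yellow []
t blue [([308, 215, 21, 22, 197], [318.5, 229.6])]
(532, 35, 152) [269.8 192.6] [288.4 218.2]
(535.3, -50.3, 96) [273.3 224.3] [318.6 222.5]
(535.3, -50.3, 146) [273.3 214.5] [319.8 218.9]
(532, -63, 104) [272.6 226.1] [323.2 223.3]
```

```bash
python3 -c "
from h import *
print(finish_job())"
```

```text
the job is handed in; nothing more can be done
None
```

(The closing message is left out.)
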